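# Move the cover to the wired housing

### The job

The cover plate was put on the wrong housing. Lift it off the empty housing and seat it on the open housing that has the terminal block inside, so that all three pins come up through its holes and it lies flat and flush on the rim. Set it down rather than letting it drop, let go of it, and leave the things standing round about where they are.

Things in the scene. Friction and masses are not known exactly. Their poses are not given: they have to be found in the camera images.
- cover: loose aluminium plate 120 (x) x 86 (y) x 5 mm, 180 g; three 12 mm holes at (+46, 0), (-46, +26), (-46, -26) mm, so it fits only one way round; black bow handle on top along x. Origin: centre of its underside, z up. Seated, it lies 60 mm above the housing's origin with axes matching the housing's. Starts seated on the empty housing.
- cover_grip (a point): middle of the handle's bar, 28.5 mm above the plate's underside. The bar is 64 mm long (x), 12 mm thick (y) and 13 mm high, with 17 mm of air below it down to the plate; its top is 35 mm above the plate's underside.
- housing_empty: housing with nothing in it; covered at the start. Fixed grey box, 120 (x) x 86 (y) x 60 mm high. Origin: centre of its underside, z up; rim at z = +60 mm. Three 7 mm steel pins stand 15 mm above the rim (top 7 mm tapered): at (+46, 0), (-46, +26), (-46, -26) mm. Two black cable glands on its -x end.
- housing_full: housing with the terminal block; grey block inside, its top 7 mm below the rim; open at the start. Fixed grey box, 120 (x) x 86 (y) x 60 mm high. Origin: centre of its underside, z up; rim at z = +60 mm. Three 7 mm steel pins stand 15 mm above the rim (top 7 mm tapered): at (+46, 0), (-46, +26), (-46, -26) mm. Two black cable glands on its -x end.
- paste_jar: bystander: small jar with a black lid, 48 mm across, 38 mm high, origin at its foot
- flux_bottle: bystander: small bottle with a black cap, 38 mm across, 69 mm high, origin at its foot
- tape_roll: bystander: black tape roll lying flat, 62 mm across, 19 mm high, origin at its foot

How it is judged (in metres and radians):
At the end, for the whole second after the job is handed in: The cover rests, released and still, on the housing with the terminal block, all three pins through its holes: its centre within 6 mm of the housing's centre, its underside within 3 mm of the rim's height, level within 0.05 rad and turned no more than 0.15 rad from the housing (horizontal distance between cover and housing_full below 0.006 m and z of cover in the frame of housing_full between 0.057 and 0.063 m and angle between cover's own z axis and vertical below 0.05 rad and angle between the x axis of cover and the x axis of housing_full, either way round below 0.15 rad and linear speed of cover below 0.02 m/s); the robot touches nothing.
It fails at once if the paste jar is pushed more than 20 mm away or knocked over (distance of paste_jar from where it was at the start of the episode above 0.02 m or angle between paste_jar's own z axis and vertical above 0.5 rad).
It fails at once if the flux bottle is pushed more than 20 mm away or knocked over (distance of flux_bottle from where it was at the start of the episode above 0.02 m or angle between flux_bottle's own z axis and vertical above 0.5 rad).
It fails at once if the tape roll is pushed more than 20 mm away or knocked over (distance of tape_roll from where it was at the start of the episode above 0.02 m or angle between tape_roll's own z axis and vertical above 0.5 rad).
It fails at once if the cover is dropped (falls freely faster than 0.5 m/s, about 13 mm of fall) (linear speed of cover above 0.5 m/s and contact force between the fingers and cover below 0.1 N).
It also fails if it takes over 38 s, if anything falls off the work surface, if the arm or the gripper's body presses on something with over 40 N, if the wrist force passes 120 N, or if a joint passes its speed limit or range.

### The arm

A 6-joint arm with a two-finger parallel gripper is mounted at the origin on a cart in front of the work surface, level with it; the furniture and walls round the work are solid. World frame = base frame: x ahead of the robot, y to its left, z up, the work surface at z = 0. Lengths are in mm, angles in degrees, forces in N, time in s.
With the tool pointing down it reaches from about 400 to 825 mm from the base axis. Payload 7 kg.
Tool frame: the origin (TCP) lies between the finger pads; the fingertips stand 19 mm ahead of it and the grasp point (between the pads) is the TCP; z points along the fingers, y is the line along which they close (so a half turn about z gives the same grasp; the last joint's range is limited). The gripper opens to 85 mm and grips with 20 to 120 N. Pads are 22 mm wide; open, the fingers measure 114 mm over their backs; the gripper's body (76 mm by 85 mm) begins 54 mm behind the grasp point. The pads swing forward as they close: fully open they stand 13 mm farther back than shut.
Start: joints at [84.402, 20.546, 0.682, 0, -70.136, -16.507], TCP at [254.009, 625.36, 250.302] pointing down, gripper open.
Joint ranges: [-176.03, 176.03], [-82.01, 121.73], [-58.28, 71.71], [-173.87, 95.51], [-174.79, -0.11], [-173.66, 173.66]. Speed limits (degrees/s): [136.94, 136.94, 172.46, 180, 180, 180].

### API

Orientations are given as [roll, pitch, yaw] about the fixed x, y, z axes, in that order (R = Rz(yaw) Ry(pitch) Rx(roll)).
In Python, from bench import sensors, eyes, ticket gives the robot as it stands. The module is installed in compiled form; this text tells all that it offers.
- The arm moves only by the tool carry_out, never from a script. Its arguments are lists of equal length, an entry for each row: "travel": the shift along the tool's x, y, z each as a share of 200 mm, from -1 to 1, a list of three; "turn": the turn, a rotation vector about the tool's x, y, z each as a share of pi/4 rad, from -1 to 1, a list of three; "gripper": the opening, from 0 (shut) to 1 (fully open). A call has 1 to 5 rows; each row is the pose to reach, as a shift and turn from the pose commanded when the call began, along the tool's axes at that moment; what a row does not reach only later rows make up. A row lasts 1/12 s, in which the tool goes at most 41.7 mm and 7.16 degrees, less where a joint would pass 70% of its speed; a pose out of reach is approached as far as the arm can. A call with a number of a shift or a turn outside -1 to 1 is refused whole. A call with a gripper value outside its range is refused whole. The fingers move at their own pace and stop on an object; "squeeze" is the grip in N (left out, the last holds). Time passes only in rows, so rows that repeat a pose let the fingers close. It gives the time, the measured TCP pose, the force, the opening and the grip force at its end, in the units of the state.
- sensors.get_state(): the state, without advancing time (a new reading comes with each control period).
- eyes.grab_frame(name): name is "side" or "top" or "wrist"; returns the picture (400x640x3 uint8, red, green, blue); there is no depth.
- eyes.camera_model(name): a dict with "mtx" (3x3 intrinsics, pixels), "T" (4x4, takes a point from camera to world coordinates). Camera axes: x right, y up, looking along -z (the intrinsics and any distortion apply to the point x, -y, -z); pixel columns grow to the right and rows downward; lengths in mm; the calibration is good to about 2 mm. A picture is of the moment at which its call begins: read the wrist's pose just before it. camera_model takes no time and is no camera call; for the wrist camera it gives the pose at the moment of the call.
- ticket.close_job(): hands the job in; it is judged then, once.
The state is a dict: "time": time; "joint_pos": joint angles; "joint_vel": joint speeds; "effort": joint torques, N m; "ee_pos": TCP position; "eef_rot": TCP orientation; "wrist_force": force on the tool from outside, world axes, zero at the start; "moment": the same for the moment, N m; "grip_width": finger opening in mm; "finger_force": force on a finger pad.
Only numpy, scipy, OpenCV 4.12 (cv2) and the standard library are available. Lean on these libraries where they do the work, as an engineer would, in place of code of your own. Each camera call takes 0.05 s, during which the arm holds its last target. There are 200 camera calls.

## Working session

There is one attempt and no reset: what is moved stays moved. The work goes in short steps, Python scripts to look and compute and a tool call to move; the robot and the scene stay as the last step left them, time stands still between calls to the robot, and variables do not carry over. Pictures are saved under pics/ and viewed, at most 10 in all, crops included, and the job is handed in when it is done.

Besides the shell and the picture viewer there is one more tool, called after "Emit:" as name(argument=value, ...) on one line, values as JSON. carry_out: Moves the arm, as the interface text tells. Shift numbers are shares of 200 mm and turn numbers shares of pi/4 rad, none past 1 either way. Its arguments: {"type":"object","properties":{"travel":{"type":"array","items":{"type":"array","items":{"type":"number"}}},"turn":{"type":"array","items":{"type":"array","items":{"type":"number"}}},"gripper":{"type":"array","items":{"type":"number"}},"squeeze":{"type":"number"}},"required":["travel","turn","gripper"]}

```bash
mkdir -p pics; python3 - <<'E'
from bench import sensors, eyes
import cv2,numpy as np
print(sensors.get_state())
for n in ("top","side"):
    f=eyes.grab_frame(n); cv2.imwrite(f"pics/{n}0.png",f[:,:,::-1]); m=eyes.camera_model(n); print(n,m)
E
```

```text
{'time': 0.0, 'joint_pos': array([ 8.44008982e+01,  2.05920811e+01,  6.35520319e-01, -2.14943783e-02,
       -7.01351121e+01, -1.65057896e+01]), 'joint_vel': array([-0.08853983, -0.04096374, -0.06183802, -0.04192384, -0.0450963 ,
       -0.026865  ]), 'effort': array([-1.06748656e-03, -5.83317232e+01,  2.93431628e+01,  6.93705887e+00,
       -5.77129264e-03, -4.61043950e-07]), 'ee_pos': array([253.86313702, 624.97331379, 249.36530108]), 'eef_rot': array([ 1.79906364e+02, -6.67463162e-03, -2.21122059e+01]), 'wrist_force': array([ 0.11061327,  0.36851468, -0.90754573]), 'moment': array([-0.0026324 ,  0.0444689 ,  0.00732587]), 'finger_force': 0.0, 'grip_width': 85.37978602127946}
top {'mtx': array([[433.69973776,   0.        , 318.91408508],
       [  0.        , 433.69973776, 200.28732242],
       [  0.        ,   0.        ,   1.        ]]), 'T': array([[-7.34017022e-03,  9.94971585e-01, -9.98882704e-02,
         4.58218388e+02],
       [-9.99597534e-01, -1.00380405e-02, -2.65331352e-02,
        -3.24696494e+02],
       [-2.74023981e-02,  9.96533110e-02,  9.94644824e-01,
         9.30805193e+02],
       [ 0.00000000e+00,  0.00000000e+00,  0.00000000e+00,
         1.00000000e+00]])}
side {'mtx': array([[485.60670001,   0.        , 313.90299739],
       [  0.        , 485.60670001, 197.72179951],
       [  0.        ,   0.        ,   1.        ]]), 'T': array([[ 9.98785933e-01, -4.02507992e-02,  2.83995360e-02,
         5.48003428e+02],
       [ 4.74941614e-02,  6.33802223e-01, -7.72035651e-01,
        -9.77248379e+02],
       [ 1.30753629e-02,  7.72447160e-01,  6.34944422e-01,
         6.12127038e+02],
       [ 0.00000000e+00,  0.00000000e+00,  0.00000000e+00,
         1.00000000e+00]])}
```

View pics/top0.png

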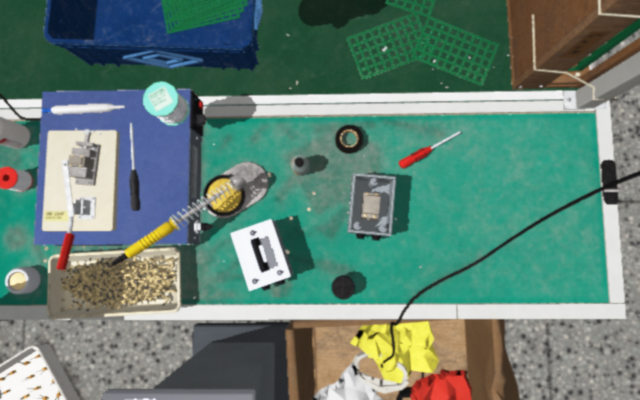

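View pics/side0.png

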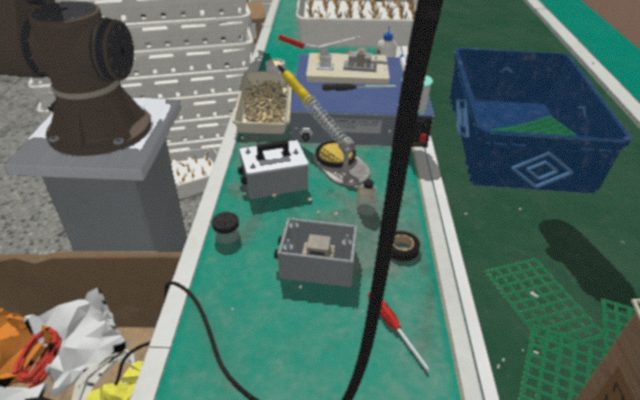

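The top view shows the cover at about (261,254) and the open housing at about (373,205). Both have their glands at the image bottom, so +x is roughly ahead. The bystanders are at (344,287), (300,165) and (348,138).

```bash
cat > h.py <<'E'
import cv2,numpy as np
from bench import sensors, eyes
def ray(m,px,z):
    K,T=m["mtx"],m["T"]; px=np.atleast_2d(px).astype(float)
    d=np.c_[(px[:,0]-K[0,2])/K[0,0],-(px[:,1]-K[1,2])/K[1,1],-np.ones(len(px))]@T[:3,:3].T
    o=T[:3,3]; return o+d*((z-o[2])/d[:,2])[:,None]
def proj(m,P):
    K,T=m["mtx"],m["T"]; c=(np.atleast_2d(P)-T[:3,3])@T[:3,:3]
    return np.c_[K[0,0]*c[:,0]/-c[:,2]+K[0,2],K[1,1]*c[:,1]/c[:,2]+K[1,2]]
E
python3 - <<'E'
from h import *
f=cv2.imread("pics/top0.png"); m=eyes.camera_model("top")
hsv=cv2.cvtColor(f,cv2.COLOR_BGR2HSV)
def blob(mask,x0,y0,x1,y1):
    q=np.zeros_like(mask); q[y0:y1,x0:x1]=mask[y0:y1,x0:x1]
    cs=cv2.findContours(q,cv2.RETR_EXTERNAL,cv2.CHAIN_APPROX_NONE)[0]
    return max(cs,key=cv2.contourArea)
white=((hsv[...,2]>215)&(hsv[...,1]<40)).astype(np.uint8)
grey=((hsv[...,1]<70)).astype(np.uint8)
for n,c,z in (("cover",blob(white,215,200,305,300),65),("full",blob(grey,335,165,410,245),60)):
    W=ray(m,c[:,0,:],z)[:,:2].astype(np.float32)
    r=cv2.minAreaRect(W); print(n,r, cv2.boundingRect(c))
v=f[120:310,220:420]; cv2.imwrite("pics/crop0.png",cv2.resize(v,None,fx=3.1,fy=3.1,interpolation=cv2.INTER_CUBIC))
E
```

```text
cover ((438.4120178222656, -182.96490478515625), (120.45775604248047, 86.33732604980469), 18.986921310424805) (231, 220, 59, 71)
full ((542.9869384765625, -404.4830322265625), (96.86598205566406, 146.67503356933594), 85.74371337890625) (347, 165, 49, 74)
```

View pics/crop0.png

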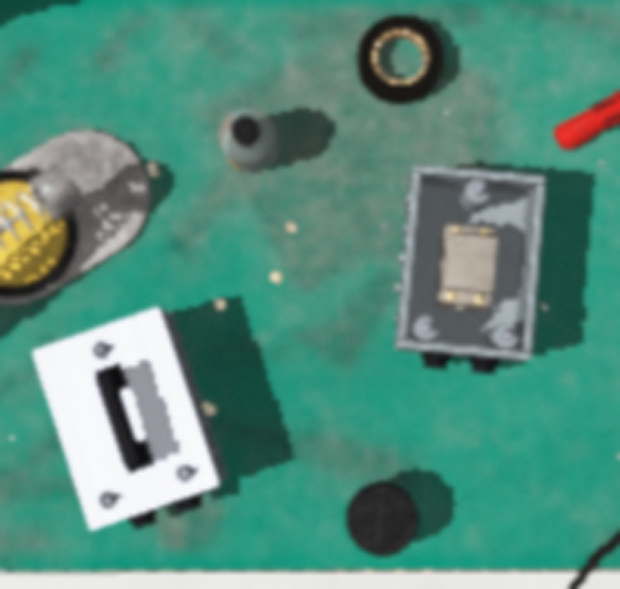

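The crop shows the cover's single hole at the top, (103,348), and its pair at the bottom. The open housing's rim corners are at about (413,168), (546,176), (531,358) and (398,348), with the glands at the bottom.

```bash
cat >> h.py <<'E'
from scipy.spatial.transform import Rotation as R
def goto(x,y,z,yaw):
    s=sensors.get_state(); A=R.from_euler('xyz',s['eef_rot'],degrees=True); B=R.from_euler('xyz',[180,0,yaw],degrees=True)
    d=A.inv().apply(np.array([x,y,z])-s['ee_pos'])
    print("t",round(s['time'],2),"travel",(d/200).round(4),"turn",((A.inv()*B).as_rotvec()/(np.pi/4)).round(4),"pos",s['ee_pos'].round(1),s['eef_rot'].round(2))
E
python3 - <<'E'
from h import *
m=eyes.camera_model("top")
c=np.array([[413,168],[546,176],[531,358],[398,348]])/3.1+[220,120]
W=ray(m,c,60)[:,:2]; print(W.round(1)); r=cv2.minAreaRect(W.astype(np.float32)); print(r, W.mean(0))
for n,p,z in (("jar",(380,518),38),("bottle",(245,130),69),("tape",(400,58),19)): print(n,ray(m,np.array(p)/3.1+[220,120],z).round(0))
goto(450,425,300,-10)
E
```

```text
[[ 598.1 -371.4]
 [ 591.8 -457.8]
 [ 473.7 -445.3]
 [ 480.8 -360. ]]
((536.3165893554688, -408.89324951171875), (86.61245727539062, 119.99162292480469), 84.42642974853516) [ 536.11256292 -408.61532069]
jar [[ 371. -348.   38.]]
bottle [[ 623. -262.   69.]]
tape [[ 682. -366.   19.]]
t 0.1 travel [ 1.285   0.5578 -0.2517] turn [ 0.0019  0.     -0.2691] pos [253.9 625.  249.5] [ 1.7992e+02 -1.0000e-02 -2.2110e+01]
```

Emit:
carry_out(travel=[[0.9, 0.4, -0.25], [0.9, 0.4, -0.25], [0.9, 0.4, -0.25], [0.9, 0.4, -0.25], [0.9, 0.4, -0.25]], turn=[[0, 0, 0], [0, 0, 0], [0, 0, 0], [0, 0, 0], [0, 0, 0]], gripper=[1, 1, 1, 1, 1])

```text
time: 0.52
ee_pos: [391.8, 481.6, 300.7]
eef_rot: [180.0, -0.0, -22.1]
wrist_force: [0.3, 0.2, 1.0]
grip_width: 85.5
finger_force: 0.0
```

Emit:
carry_out(travel=[[0.75, 0.68, 0], [0.75, 0.68, 0], [0.75, 0.68, 0], [0.75, 0.68, 0], [0.75, 0.68, 0]], turn=[[0, 0, 0], [0, 0, 0], [0, 0, 0], [0, 0, 0], [0, 0, 0]], gripper=[1, 1, 1, 1, 1])

```text
time: 0.93
ee_pos: [478.9, 298.5, 300.2]
eef_rot: [180.0, 0.0, -22.1]
wrist_force: [0.2, 0.6, -0.3]
grip_width: 85.4
finger_force: 0.0
```

Emit:
carry_out(travel=[[0.42, 0.9, 0], [0.42, 0.9, 0], [0.42, 0.9, 0], [0.42, 0.9, 0], [0.42, 0.9, 0]], turn=[[0, 0, 0], [0, 0, 0], [0, 0, 0], [0, 0, 0], [0, 0, 0]], gripper=[1, 1, 1, 1, 1])

```text
time: 1.35
ee_pos: [487.8, 99.9, 300.3]
eef_rot: [180.0, 0.0, -22.1]
wrist_force: [0.8, 0.2, 0.0]
grip_width: 85.4
finger_force: 0.0
```

Emit:
carry_out(travel=[[0.2, 0.9, 0], [0.2, 0.9, 0], [0.2, 0.9, 0], [0.2, 0.9, 0], [0.2, 0.9, 0]], turn=[[0, 0, 0], [0, 0, 0], [0, 0, 0], [0, 0, 0], [0, 0, 0]], gripper=[1, 1, 1, 1, 1])

```text
time: 1.77
ee_pos: [456.3, -82.5, 300.3]
eef_rot: [180.0, 0.0, -22.2]
wrist_force: [-0.0, 0.3, -0.5]
grip_width: 85.2
finger_force: 0.0
```

```bash
python3 -c "
from h import *
print(sensors.get_state()['joint_pos'].round(1)); goto(438,-183,260,19)"
```

```text
[ 14.2  -1.7 -20.    0.  -71.7  53.6]
t 1.77 travel [0.1055 0.4999 0.2017] turn [ 3.000e-04  5.000e-04 -9.155e-01] pos [456.3 -82.5 300.3] [ 1.7998e+02  1.0000e-02 -2.2200e+01]
```

Emit:
carry_out(travel=[[0.1055, 0.5, 0.2], [0.1055, 0.5, 0.2], [0.1055, 0.5, 0.2], [0.1055, 0.5, 0.2], [0.1055, 0.5, 0.2]], turn=[[0, 0, -0.7], [0, 0, -0.7], [0, 0, -0.7], [0, 0, -0.7], [0, 0, -0.7]], gripper=[1, 1, 0.6, 0.6, 0.6])

```text
time: 2.18
ee_pos: [438.3, -181.5, 258.9]
eef_rot: [-180.0, 0.2, 9.6]
wrist_force: [0.5, 0.2, 0.4]
grip_width: 52.3
finger_force: 0.0
```

Emit:
carry_out(travel=[[0, 0, 0], [0, 0, 0], [0, 0, 0]], turn=[[0, 0, -0.215], [0, 0, -0.215], [0, 0, -0.215]], gripper=[0.6, 0.6, 0.6])

```text
time: 2.43
ee_pos: [439.5, -179.9, 260.0]
eef_rot: [-180.0, 0.0, 19.2]
wrist_force: [1.3, 0.4, 0.8]
grip_width: 51.1
finger_force: 0.0
```

```bash
python3 - <<'E'
from h import *
goto(438,-183,88.5,19)
m=eyes.camera_model("wrist"); f=eyes.grab_frame("wrist")[:,:,::-1].copy(); cv2.imwrite("pics/w1.png",f)
print(m['T'].round(2),m['mtx'].round(1), sensors.get_state()['grip_width'])
E
```

```text
t 2.43 travel [-0.0116  0.0125  0.8574] turn [-0.0004  0.0008  0.0035] pos [ 439.5 -179.9  260. ] [-1.7998e+02  3.0000e-02  1.9160e+01]
[[ 3.3000e-01  9.1000e-01  2.6000e-01  5.0600e+02]
 [-9.4000e-01  3.2000e-01  9.0000e-02 -1.5781e+02]
 [-0.0000e+00 -2.8000e-01  9.6000e-01  3.8402e+02]
 [ 0.0000e+00  0.0000e+00  0.0000e+00  1.0000e+00]] [[320.3   0.  315.8]
 [  0.  320.3 197.3]
 [  0.    0.    1. ]] 51.126726445124056
```

View pics/w1.png

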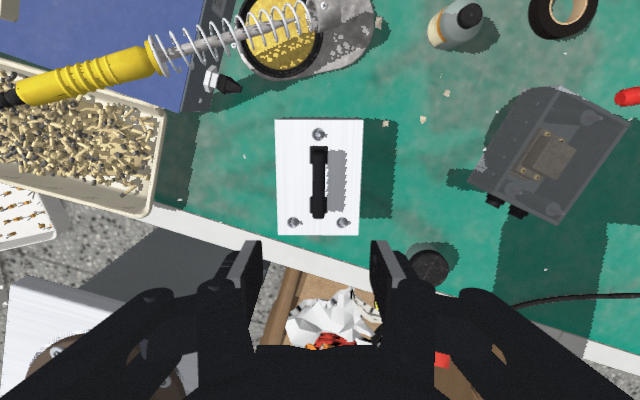

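The wrist view shows the cover upright at (318,178), with its handle from (319,148) to (318,217). The open housing is on the right, at about (550,155).

```bash
cat >> h.py <<'E'
def cover(f,m,box,z,thr=200):
    hsv=cv2.cvtColor(f,cv2.COLOR_BGR2HSV); k=((hsv[...,2]>thr)&(hsv[...,1]<40)).astype(np.uint8)
    q=np.zeros_like(k); x0,y0,x1,y1=box; q[y0:y1,x0:x1]=k[y0:y1,x0:x1]
    c=max(cv2.findContours(q,cv2.RETR_EXTERNAL,cv2.CHAIN_APPROX_NONE)[0],key=cv2.contourArea)
    return cv2.minAreaRect(ray(m,c[:,0],z)[:,:2].astype(np.float32))
E
python3 - <<'E'
from h import *
f=cv2.imread("pics/w1.png"); m=eyes.camera_model("wrist")
r=cover(f,m,(260,105,375,245),65); print(r)
hsv=cv2.cvtColor(f,cv2.COLOR_BGR2HSV); k=(hsv[...,2]<60).astype(np.uint8); k[:140]=0;k[225:]=0;k[:,:300]=0;k[:,332:]=0
c=max(cv2.findContours(k,cv2.RETR_EXTERNAL,cv2.CHAIN_APPROX_NONE)[0],key=cv2.contourArea)
print("handle",cv2.minAreaRect(ray(m,c[:,0],95)[:,:2].astype(np.float32)))
goto(438.5,-182.5,100,19)
E
```

```text
((437.4159851074219, -183.89984130859375), (119.19102478027344, 86.22830200195312), 18.83661651611328)
handle ((441.66290283203125, -183.02584838867188), (67.5792465209961, 14.451766014099121), 18.779062271118164)
t 2.48 travel [-0.0091  0.0114  0.8003] turn [-0.0004  0.0006 -0.0003] pos [ 439.6 -179.8  260.1] [-1.7998e+02  3.0000e-02  1.8990e+01]
```

Emit:
carry_out(travel=[[-0.0135, 0.0145, 0.2], [-0.0135, 0.0145, 0.4], [-0.0135, 0.0145, 0.6], [-0.0135, 0.0145, 0.75], [-0.0135, 0.0145, 0.8]], turn=[[0, 0, 0], [0, 0, 0], [0, 0, 0], [0, 0, 0], [0, 0, 0]], gripper=[0.6, 0.5, 0.5, 0.5, 0.5])

```text
time: 2.9
ee_pos: [435.2, -183.0, 96.0]
eef_rot: [-179.8, 0.3, 18.9]
wrist_force: [-0.7, -0.4, 0.5]
grip_width: 42.4
finger_force: 0.0
```

Emit:
carry_out(travel=[[0, 0, 0.03], [0, 0, 0.054], [0, 0, 0.054]], turn=[[0, 0, 0], [0, 0, 0], [0, 0, 0]], gripper=[0.5, 0.5, 0.5])

```text
time: 3.15
ee_pos: [438.4, -183.3, 89.3]
eef_rot: [-180.0, 0.0, 19.0]
wrist_force: [0.8, -0.3, 0.2]
grip_width: 42.5
finger_force: 0.0
```

```bash
python3 - <<'E'
from h import *
goto(438,-183.4,88.5,19)
f=eyes.grab_frame("wrist")[:,:,::-1].copy(); cv2.imwrite("pics/w2.png",f)
E
```

```text
t 3.15 travel [-0.002  -0.0001  0.0041] turn [-0.      0.0003  0.0006] pos [ 438.4 -183.3   89.3] [-1.800e+02  1.000e-02  1.903e+01]
```

View pics/w2.png

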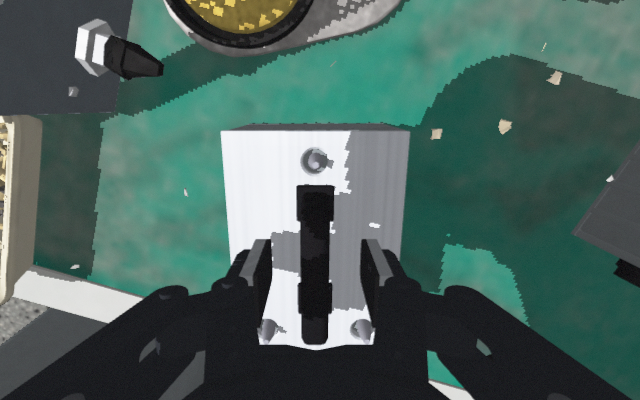

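The handle at (316,265) lies centred between the pads at (262,275) and (372,275). Closing on it now.

Emit:
carry_out(travel=[[0, 0, 0], [0, 0, 0], [0, 0, 0], [0, 0, 0], [0, 0, 0]], turn=[[0, 0, 0], [0, 0, 0], [0, 0, 0], [0, 0, 0], [0, 0, 0]], gripper=[0.3, 0.2, 0.1, 0.05, 0.05], squeeze=60)

```text
time: 3.62
ee_pos: [439.0, -183.4, 90.6]
eef_rot: [180.0, -0.1, 19.1]
wrist_force: [-1.4, 2.0, 7.4]
grip_width: 10.8
finger_force: 59.0
```

Emit:
carry_out(travel=[[0, 0, 0], [0, 0, 0], [0, 0, 0]], turn=[[0, 0, 0], [0, 0, 0], [0, 0, 0]], gripper=[0, 0, 0], squeeze=60)

```text
time: 3.87
ee_pos: [438.9, -183.4, 90.6]
eef_rot: [180.0, -0.1, 19.1]
wrist_force: [-0.7, 0.9, 6.1]
grip_width: 10.7
finger_force: 59.0
```

Emit:
carry_out(travel=[[0, 0, -0.03], [0, 0, -0.06], [0, 0, -0.1], [0, 0, -0.15], [0, 0, -0.2]], turn=[[0, 0, 0], [0, 0, 0], [0, 0, 0], [0, 0, 0], [0, 0, 0]], gripper=[0, 0, 0, 0, 0])

```text
time: 4.28
ee_pos: [438.1, -183.4, 130.5]
eef_rot: [-180.0, 0.0, 19.1]
wrist_force: [1.1, 0.8, -1.9]
grip_width: 10.6
finger_force: 58.7
```

Emit:
carry_out(travel=[[0, 0, -0.07], [0, 0, -0.14], [0, 0, -0.21], [0, 0, -0.25], [0, 0, -0.25]], turn=[[0, 0, 0], [0, 0, 0], [0, 0, 0], [0, 0, 0], [0, 0, 0]], gripper=[0, 0, 0, 0, 0])

```text
time: 4.7
ee_pos: [439.2, -183.5, 181.7]
eef_rot: [179.9, -0.2, 19.1]
wrist_force: [0.9, -0.0, -2.1]
grip_width: 10.8
finger_force: 58.8
```

```bash
python3 - <<'E'
from h import *
goto(536,-409,180,-5.6)
f=eyes.grab_frame("wrist")[:,:,::-1].copy(); cv2.imwrite("pics/w3.png",f)
E
```

```text
t 4.7 travel [0.0887 1.2238 0.0104] turn [ 0.0009 -0.0046  0.5485] pos [ 439.2 -183.5  181.7] [179.91  -0.19  19.08]
```

View pics/w3.png

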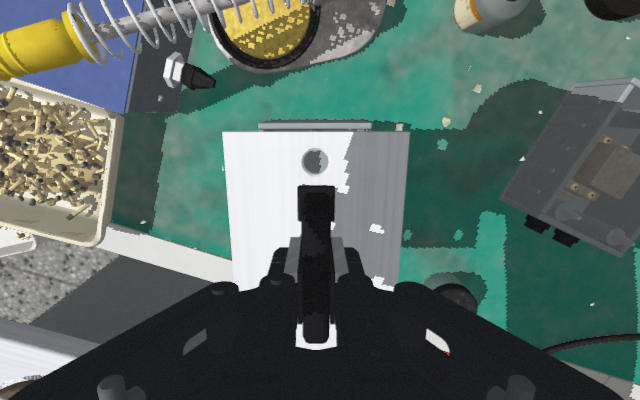

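The cover is held level. Its front edge is at row 131 and its front hole at (315,161). Next I'll look at the open housing from above and behind.

Emit:
carry_out(travel=[[-0.1, 0.2, -0.15], [-0.2, 0.4, -0.3], [-0.25, 0.55, -0.45], [-0.3, 0.7, -0.6], [-0.3, 0.7, -0.6]], turn=[[0, 0, 0.12], [0, 0, 0.24], [0, 0, 0.36], [0, 0, 0.48], [0, 0, 0.55]], gripper=[0, 0, 0, 0, 0])

```text
time: 5.17
ee_pos: [427.1, -337.7, 301.1]
eef_rot: [180.0, -0.0, -6.0]
wrist_force: [0.9, -0.7, -0.6]
grip_width: 10.9
finger_force: 59.1
```

```bash
python3 -c "
from h import *
goto(427,-400,325,-5.6)"
```

```text
t 5.17 travel [ 0.0323  0.3099 -0.1193] turn [ 0.001  -0.0008 -0.0091] pos [ 427.1 -337.7  301.1] [ 1.7995e+02 -3.0000e-02 -6.0100e+00]
```

Emit:
carry_out(travel=[[0.03, 0.15, -0.06], [0.03, 0.31, -0.12], [0.03, 0.31, -0.12], [0.03, 0.31, -0.12], [0.03, 0.31, -0.12]], turn=[[0, 0, -0.01], [0, 0, -0.01], [0, 0, -0.01], [0, 0, -0.01], [0, 0, -0.01]], gripper=[0, 0, 0, 0, 0])

```text
time: 5.58
ee_pos: [426.5, -397.3, 321.8]
eef_rot: [-179.9, 0.1, -5.3]
wrist_force: [-0.8, -0.0, -2.0]
grip_width: 11.0
finger_force: 59.3
```

```bash
python3 - <<'E'
from h import *
goto(536,-409,180,-5.6)
m=eyes.camera_model("wrist"); f=eyes.grab_frame("wrist")[:,:,::-1].copy(); cv2.imwrite("pics/w4.png",f); np.savez("w4.npz",**m)
p=proj(m,[536,-408.8,60])[0].astype(int); print(p)
x0,y0=max(p[0]-110,0),0; c=f[0:210,x0:x0+220]; print(x0)
cv2.imwrite("pics/w4c.png",cv2.resize(c,None,fx=2.8,fy=2.8,interpolation=cv2.INTER_CUBIC))
E
```

```text
t 5.58 travel [0.5518 0.0089 0.708 ] turn [-0.0019  0.0027  0.0069] pos [ 426.5 -397.3  321.8] [-1.7991e+02  1.2000e-01 -5.2900e+00]
[316  67]
206
```

View pics/w4c.png

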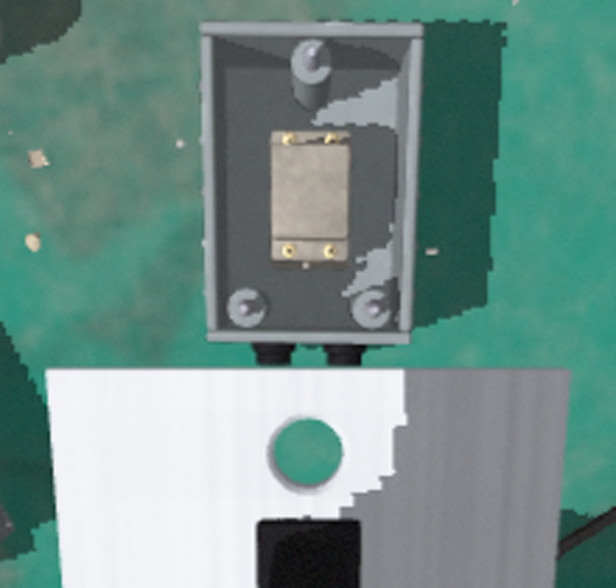

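The crop is clear:
- **Open housing:** the rim corners are at (200,24), (422,25), (410,342) and (206,341), and the pin tips at (312,48), (246,300) and (374,301).
- **Held cover:** the front hole is at (307,454) and the front edge at row 370, x 47 to 571.

```bash
python3 - <<'E'
from h import *
m=dict(np.load("w4.npz")); q=lambda a: np.array(a)/2.8+[206,0]
W=ray(m,q([[200,24],[422,25],[410,342],[206,341]]),60)[:,:2]; print(W.round(1),W.mean(0),cv2.minAreaRect(W.astype(np.float32)))
P=ray(m,q([[312,48],[246,300],[374,301]]),74)[:,:2]
b=(P[1]+P[2])/2; d=P[0]-b; print("pins",P.round(1),"len",np.linalg.norm(d),"sep",np.linalg.norm(P[1]-P[2]),"yaw",np.degrees(np.arctan2(d[1],d[0])),"centre",(P[0]+b)/2)
# cover in hand
zc=321.8-25.6
f=cv2.imread("pics/w4.png"); 
E_=ray(m,q([[47,370],[571,370]]),zc)[:,:2]; H=ray(m,q([[307,454]]),zc)[0,:2]
e=E_[0]-E_[1]; ux=np.array([e[1],-e[0]])/np.linalg.norm(e)
print("edge",E_,np.linalg.norm(e),"yaw",np.degrees(np.arctan2(ux[1],ux[0])),"centre(edge)",E_.mean(0)-60*ux,"centre(hole)",H-46*ux)
E
```

```text
[[ 598.8 -372.5]
 [ 590.6 -457. ]
 [ 473.  -445.4]
 [ 481.2 -360.3]] [ 535.91630331 -408.79762746] ((535.9386596679688, -408.64862060546875), (85.52165985107422, 118.40467834472656), 84.34033966064453)
pins [[ 583.4 -414.1]
 [ 496.2 -379.7]
 [ 491.1 -430.6]] len 90.20372087750536 sep 51.08035287140817 yaw -5.684319332548778 centre [ 538.52188629 -409.6154261 ]
edge [[ 488.55868737 -361.01730833]
 [ 480.68945177 -446.56432466]] 85.90818861411617 yaw -5.2556910981707246 centre(edge) [ 424.87631953 -398.2947847 ] centre(hole) [ 425.00805438 -397.9909324 ]
```

Emit:
carry_out(travel=[[0.2, 0.002, 0.03], [0.38, 0.003, 0.13], [0.5, 0.003, 0.28], [0.557, 0.003, 0.46], [0.557, 0.003, 0.6]], turn=[[0, 0, 0.008], [0, 0, 0.008], [0, 0, 0.008], [0, 0, 0.008], [0, 0, 0.008]], gripper=[0, 0, 0, 0, 0])

```text
time: 6.05
ee_pos: [539.8, -406.3, 199.5]
eef_rot: [-179.9, 0.1, -5.4]
wrist_force: [-0.4, -1.0, -3.1]
grip_width: 11.1
finger_force: 59.3
```

Emit:
carry_out(travel=[[0, 0, 0.1], [0, 0, 0.2], [0, 0, 0.3], [0, 0, 0.3], [0, 0, 0.3]], turn=[[0, 0, 0], [0, 0, 0], [0, 0, 0], [0, 0, 0], [0, 0, 0]], gripper=[0, 0, 0, 0, 0])

```text
time: 6.47
ee_pos: [537.4, -407.1, 142.4]
eef_rot: [-180.0, 0.2, -5.5]
wrist_force: [0.5, -0.7, -2.1]
grip_width: 10.7
finger_force: 59.2
```

```bash
python3 - <<'E'
from h import *
goto(537.3,-408.2,115,-5.65)
m=eyes.camera_model("wrist"); f=eyes.grab_frame("wrist")[:,:,::-1].copy(); cv2.imwrite("pics/w5.png",f)
c=f[80:230,205:425]
g=eyes.grab_frame("side")[:,:,::-1]; d=g[170:300,240:400]
a=cv2.resize(c,(792,540),interpolation=cv2.INTER_CUBIC); cv2.imwrite("pics/w5c.png",a); cv2.imwrite("pics/s5c.png",cv2.resize(d,None,fx=4,fy=4,interpolation=cv2.INTER_CUBIC))
goto(537.3,-408.2,115,-5.65)
E
```

```text
t 6.47 travel [0.0002 0.0058 0.1371] turn [-0.0011  0.0039  0.003 ] pos [ 537.4 -407.1  142.4] [-1.7995e+02  1.7000e-01 -5.5100e+00]
t 6.57 travel [-0.0074  0.0008  0.1496] turn [ 0.0011 -0.0017  0.0028] pos [ 538.8 -408.1  144.9] [ 1.7995e+02 -8.0000e-02 -5.5300e+00]
```

View pics/w5c.png

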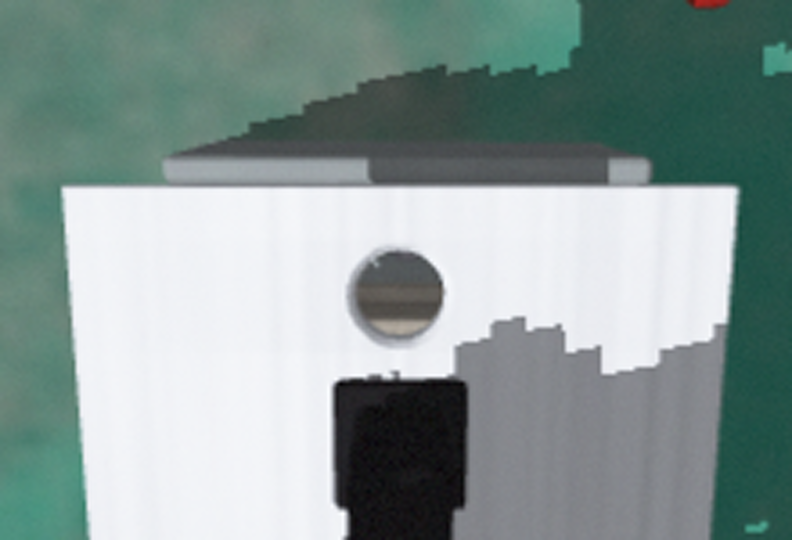

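The held cover's front edge is at row 185 (x 62 to 739). The housing's far rim shows squarely behind it at x 163 to 651, with no visible skew. I'll let the arm settle and compare the two numerically.

Emit:
carry_out(travel=[[-0.004, 0.001, 0.05], [-0.004, 0.001, 0.1], [-0.004, 0.001, 0.1], [-0.004, 0.001, 0.1], [-0.004, 0.001, 0.1]], turn=[[0, 0, 0.003], [0, 0, 0.003], [0, 0, 0.003], [0, 0, 0.003], [0, 0, 0.003]], gripper=[0, 0, 0, 0, 0])

```text
time: 6.98
ee_pos: [537.2, -408.5, 123.6]
eef_rot: [180.0, 0.0, -5.7]
wrist_force: [-0.0, -0.2, -1.1]
grip_width: 10.5
finger_force: 59.3
```

```bash
python3 - <<'E'
from h import *
goto(537.3,-408.2,115,-5.65)
m=eyes.camera_model("wrist"); f=eyes.grab_frame("wrist")[:,:,::-1].copy(); cv2.imwrite("pics/w6.png",f)
s=sensors.get_state(); print(s['ee_pos'].round(1))
q=lambda a: np.array(a)/3.6+[205,80]
zc=s['ee_pos'][2]-25.6
E_=ray(m,q([[62,185],[739,185]]),zc)[:,:2]; e=E_[0]-E_[1]; ux=np.array([e[1],-e[0]])/np.linalg.norm(e)
H=ray(m,q([[398,293]]),zc)[0,:2]
print("cover",np.linalg.norm(e),np.degrees(np.arctan2(ux[1],ux[0])),E_.mean(0)-60*ux,H-46*ux)
# far rim edge predicted from housing estimate, for comparison with the picture
c,sn=np.cos(np.radians(-5.65)),np.sin(np.radians(-5.65)); Rz=np.array([[c,-sn],[sn,c]])
far=np.array([[60,43],[60,-43]])@Rz.T+[536,-408.7]
p=proj(m,np.c_[far,[60,60]]); print("pred px",p,((p-[205,80])*3.6).round(0))
a=cv2.resize(f[80:230,205:425],(792,540),interpolation=cv2.INTER_CUBIC); cv2.imwrite("pics/w6c.png",a)
E
```

```text
t 6.98 travel [ 0.0005 -0.0018  0.0428] turn [ 0.0002  0.0001 -0.0016] pos [ 537.2 -408.5  123.6] [ 1.7999e+02  1.0000e-02 -5.7200e+00]
[ 537.3 -408.6  123.8]
cover 86.1888085934097 -5.69838541048896 [ 535.85722856 -409.62395388] [ 536.02854319 -409.31488145]
pred px [[239.35131406 126.11195681]
 [389.47912035 125.98316945]] [[124. 166.]
 [664. 166.]]
```

View pics/w6c.png

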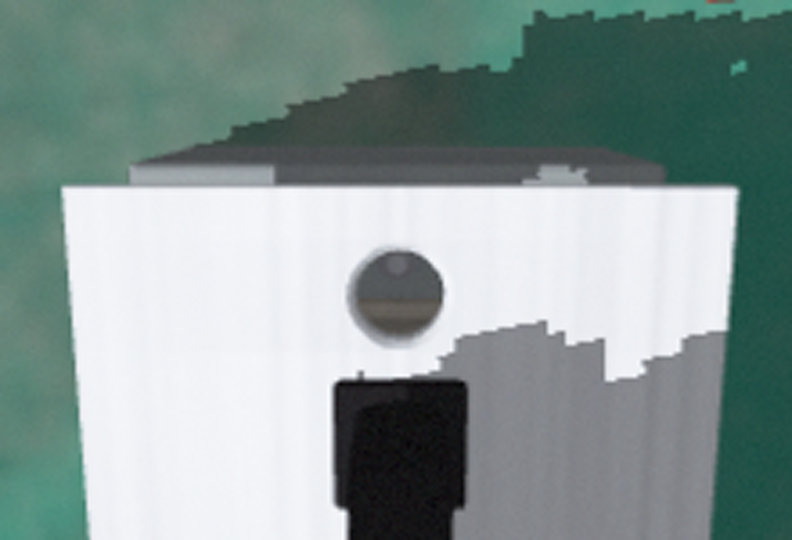

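The far rim is at (130..665, 163), against a prediction of (124..664, 166). The pin tip is centred in the hole at x=397. That puts the alignment within about 0.6 mm, so I'm lowering.

Emit:
carry_out(travel=[[0.002, 0, 0.03], [0.002, 0, 0.06], [0.002, 0, 0.09], [0.002, 0, 0.11], [0.002, 0, 0.12]], turn=[[0, 0, 0], [0, 0, 0], [0, 0, 0], [0, 0, 0], [0, 0, 0]], gripper=[0, 0, 0, 0, 0])

```text
time: 7.45
ee_pos: [537.0, -408.2, 98.2]
eef_rot: [-180.0, 0.1, -5.7]
wrist_force: [1.5, -0.4, -2.3]
grip_width: 11.0
finger_force: 59.3
```

Emit:
carry_out(travel=[[0, 0, 0.01], [0, 0, 0.02], [0, 0, 0.03], [0, 0, 0.04], [0, 0, 0.04]], turn=[[0, 0, 0], [0, 0, 0], [0, 0, 0], [0, 0, 0], [0, 0, 0]], gripper=[0, 0, 0, 0, 0])

```text
time: 7.87
ee_pos: [537.4, -408.4, 91.1]
eef_rot: [-180.0, 0.0, -5.7]
wrist_force: [0.5, -0.5, -1.3]
grip_width: 11.0
finger_force: 59.3
```

Emit:
carry_out(travel=[[0, 0, 0.003], [0, 0, 0.006], [0, 0, 0.006]], turn=[[0, 0, 0], [0, 0, 0], [0, 0, 0]], gripper=[0, 0, 0])

```text
time: 8.12
ee_pos: [537.7, -408.5, 90.7]
eef_rot: [180.0, -0.0, -5.7]
wrist_force: [-0.2, 0.7, 1.1]
grip_width: 10.5
finger_force: 59.5
```

Emit:
carry_out(travel=[[0, 0, 0.004], [0, 0, 0.004], [0, 0, 0.004]], turn=[[0, 0, 0], [0, 0, 0], [0, 0, 0]], gripper=[0, 0, 0])

```text
time: 8.37
ee_pos: [537.7, -408.6, 90.7]
eef_rot: [180.0, -0.0, -5.7]
wrist_force: [-1.9, 1.3, 5.7]
grip_width: 10.9
finger_force: 60.3
```

Seated: the reaction force is rising with no further z motion. Opening slowly.

Emit:
carry_out(travel=[[0, 0, 0], [0, 0, 0], [0, 0, 0], [0, 0, 0], [0, 0, 0]], turn=[[0, 0, 0], [0, 0, 0], [0, 0, 0], [0, 0, 0], [0, 0, 0]], gripper=[0.2, 0.3, 0.45, 0.5, 0.5])

```text
time: 8.78
ee_pos: [537.5, -408.5, 89.3]
eef_rot: [180.0, 0.0, -5.7]
wrist_force: [-0.6, -0.2, 0.3]
grip_width: 42.7
finger_force: 0.0
```

Emit:
carry_out(travel=[[0, 0, -0.05], [0, 0, -0.15], [0, 0, -0.3], [0, 0, -0.45], [0, 0, -0.6]], turn=[[0, 0, 0], [0, 0, 0], [0, 0, 0], [0, 0, 0], [0, 0, 0]], gripper=[0.5, 0.5, 0.5, 0.5, 0.5])

```text
time: 9.2
ee_pos: [537.3, -408.5, 211.5]
eef_rot: [180.0, 0.0, -5.7]
wrist_force: [0.1, -0.9, 0.1]
grip_width: 42.8
finger_force: 0.0
```

Emit:
carry_out(travel=[[0, 0, -0.2], [0, 0, -0.3], [0, 0, -0.3], [0, 0, -0.3]], turn=[[0, 0, 0], [0, 0, 0], [0, 0, 0], [0, 0, 0]], gripper=[0.5, 0.5, 0.5, 0.5])

```text
time: 9.53
ee_pos: [538.1, -408.8, 272.3]
eef_rot: [179.9, -0.2, -5.7]
wrist_force: [0.1, 0.4, -0.5]
grip_width: 42.7
finger_force: 0.0
```

```bash
python3 - <<'E'
from h import *
m=eyes.camera_model("wrist"); f=eyes.grab_frame("wrist")[:,:,::-1].copy(); cv2.imwrite("pics/w7.png",f)
s=eyes.grab_frame("side")[:,:,::-1]
p=proj(m,[536,-408.7,65])[0].astype(int); print(p)
a=cv2.resize(f[80:280,200:440],(480,400),interpolation=cv2.INTER_CUBIC); b=cv2.resize(s[205:305,250:325],(300,400),interpolation=cv2.INTER_CUBIC)
cv2.imwrite("pics/fin.png",np.hstack([a,b])); print(sensors.get_state()['wrist_force'])
E
```

```text
[314 177]
[ 0.36340482 -0.16801041 -0.14240949]
```

View pics/fin.png

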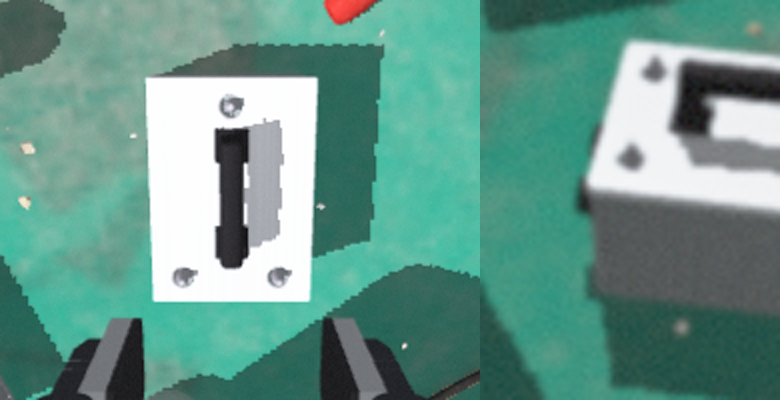

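All three pins are up through the holes, at (231,105), (184,277) and (279,277). The plate lies flush on the rim in both views and the gripper is clear.

```bash
python3 -c "
from bench import ticket
print(ticket.close_job())"
```

```text
the job is handed in; nothing more can be done
None
```

The cover now sits flat on the terminal-block housing with all three pins through its holes; it has been released and the job handed in at about 9.6 s, though the hand-in call returned no verdict.

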